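# Put the rheometer rotors back in their storage cups

## Task

The rheometer's four measuring rotors have dried on the mat: put each one away in its own storage cup, the one with the colour of its collar and the size of its foot, standing upright with its foot flat on the cup's floor. They are precision parts, so set them down gently, do not drop them or knock them over, and leave the beaker and the flask standing where they are.

Things in the scene. Friction and masses are not known exactly. Their poses are not given: they have to be found in the camera images.
- p60_grip (a point): Loose steel plate rotor with a BLUE collar (190 g): flat disc, diameter 60 mm, 6 thick, at the foot of an upright thin shaft. A grip collar, diameter 20, 30 high, sits 44 to 74 mm above the underside; above it a thin neck (diameter 13) ends 96 mm above the underside. Round about its upright z axis. This point: on the axis at the middle of the collar, 59 mm above the underside. Starts upright on a drying mat whose top is 3 mm above the bench.
- p40_grip (a point): Loose steel plate rotor with a RED collar (120 g): flat disc, diameter 40 mm, 6 thick, at the foot of an upright thin shaft. A grip collar, diameter 20, 30 high, sits 44 to 74 mm above the underside; above it a thin neck (diameter 13) ends 96 mm above the underside. Round about its upright z axis. This point: on the axis at the middle of the collar, 59 mm above the underside. Starts upright on a drying mat whose top is 3 mm above the bench.
- p25_grip (a point): Loose steel plate rotor with a YELLOW collar (85 g): flat disc, diameter 25 mm, 6 thick, at the foot of an upright thin shaft. A grip collar, diameter 20, 30 high, sits 44 to 74 mm above the underside; above it a thin neck (diameter 13) ends 96 mm above the underside. Round about its upright z axis. This point: on the axis at the middle of the collar, 59 mm above the underside. Starts upright on a drying mat whose top is 3 mm above the bench.
- bob_grip (a point): Loose steel cylinder rotor (bob) with a GREEN collar (160 g): solid cylinder, diameter 34 mm, 32 high, at the foot of an upright thin shaft. A grip collar, diameter 20, 30 high, sits 44 to 74 mm above the underside; above it a thin neck (diameter 13) ends 96 mm above the underside. Round about its upright z axis. This point: on the axis at the middle of the collar, 59 mm above the underside. Starts upright on a drying mat whose top is 3 mm above the bench.
- cup_p60: Storage cup of the 60 mm plate rotor: round off-white plastic cup, fixed to the bench, with a BLUE lining on its floor and a BLUE band outside. Inner diameter 76 mm, outer 88, rim 16 mm above the bench, inner floor 6 mm above the bench. Origin: centre of its underside, on the bench; z up.
- cup_p40: Storage cup of the 40 mm plate rotor: round off-white plastic cup, fixed to the bench, with a RED lining on its floor and a RED band outside. Inner diameter 56 mm, outer 68, rim 16 mm above the bench, inner floor 6 mm above the bench. Origin: centre of its underside, on the bench; z up.
- cup_p25: Storage cup of the 25 mm plate rotor: round off-white plastic cup, fixed to the bench, with a YELLOW lining on its floor and a YELLOW band outside. Inner diameter 41 mm, outer 53, rim 16 mm above the bench, inner floor 6 mm above the bench. Origin: centre of its underside, on the bench; z up.
- cup_bob: Storage cup of the cylinder rotor (bob): round off-white plastic cup, fixed to the bench, with a GREEN lining on its floor and a GREEN band outside. Inner diameter 50 mm, outer 62, rim 30 mm above the bench, inner floor 6 mm above the bench. Origin: centre of its underside, on the bench; z up.
- beaker_mid (a point): Empty loose glass beaker, diameter 60 mm, 80 high, open top. Stands upright on the drying mat among the rotors and stays there. This point: on its axis, 40 mm above its underside.
- flask_mid (a point): Empty loose conical glass flask, foot diameter 52 mm, neck 22, lip 27, 80 high. Stands upright on the drying mat among the rotors and stays there. This point: on its axis, 40 mm above its underside.

How it is judged:
By the outcome, as a careful person would: the job done as asked, in the order asked, and still so for the second after the job is handed in, with the robot touching nothing.
It also fails if it takes over 115 s, if anything falls off the work surface, if the arm or the gripper's body presses on something with over 40 N, if the wrist force passes 120 N, or if a joint passes its speed limit or range.

## Robot

A 6-joint arm with a two-finger parallel gripper is mounted at the origin on the work surface. World frame = base frame: x ahead of the robot, y to its left, z up, the work surface at z = 0. Lengths are in m, angles in degrees, forces in N, time in s.
With the tool pointing down it reaches from about 0.3 to 0.75 m from the base axis. Payload 8.5 kg.
Tool frame: the origin (TCP) lies at the very end of the fingers, on their centre line; the grasp point (between the pads) lies 19 mm behind it; z points along the fingers, y is the line along which they close (so a half turn about z gives the same grasp; the last joint's range is limited). The gripper opens to 85 mm and grips with 20 to 120 N. Pads are 22 mm wide; open, the fingers measure 114 mm over their backs; the gripper's body (76 mm by 85 mm) begins 54 mm behind the grasp point. The pads swing forward as they close: fully open they stand 13 mm farther back than shut.
Start: joints at [54.127, 21.807, 74.336, -0, 83.858, -12.336], TCP at [0.22, 0.504, 0.231] pointing down, gripper open.
Joint ranges: [-178.18, 178.18], [-50.72, 133.34], [12.68, 142.11], [-81.47, 261.47], [9.98, 163.14], [-165.26, 165.26]. Speed limits (degrees/s): [136.94, 136.94, 180, 180, 180, 180].

## Interface

Orientations are given as a 3x3 rotation matrix whose columns are the frame's x, y, z axes.
In Python, from rig import env gives the robot as it stands.
- The arm moves only by the tool move_arm, never from a script. Its argument "plan" is a list of rows, each a list of 7 numbers: the turn, a rotation vector about the tool's x, y, z in degrees, then the shift along the tool's x, y, z in cm, then the gripper command: -1 is shut, 1 is fully open, values between are in proportion. In form: [[ax, ay, az, tx, ty, tz, jaw], ...]. A call has 1 to 5 rows; each row is the pose to reach, as a shift and turn from the pose commanded when the call began, along the tool's axes at that moment; what a row does not reach only later rows make up. A row lasts 1/10 s, in which the tool goes at most 50 mm and 8.59 degrees, less where a joint would pass 70% of its speed; a pose out of reach is approached as far as the arm can. A call with a gripper value outside its range is refused whole. The fingers move at their own pace and stop on an object; "squeeze" is the grip in N (left out, the last holds). Time passes only in rows, so rows that repeat a pose let the fingers close. It gives the time, the measured TCP pose, the force, the opening and the grip force at its end, in the units of the state.
- env.observe(): the state, without advancing time (a new reading comes with each control period).
- env.get_image(name): name is "scene" or "top"; returns a dict with "color" (384x512x3 uint8, red, green, blue), "fov_y" (degrees; the focal length in pixels is half the picture's height over the tangent of half this angle, whatever the lens; pixels are square), "cx", "cy" (the principal point, pixels), "R" (3x3) and "t" (3): a world point X has camera coordinates R X + t. Camera axes: x right, y down, z forward; pixel columns grow to the right and rows downward; lengths in m; the calibration is good to about 2 mm. A picture is of the moment at which its call begins. There is no depth.
- env.close_job(): hands the job in; it is judged then, once.
Trained networks look in a picture, given as the dict that the camera call returned (one of the last four; its "shot" number tells which), for a name from the list of things; names that differ only in an ending like _2 or _b are one class to them, and where a whole thing is asked for, a point or a joint stands for the part that bears it (a point fixed in the world has none). Each returns a list of dicts, best first, with "conf" (0 to 1); they miss things now and then, are a little off and sometimes report something else, mostly with a low value. They report only what shows in the picture. A call takes as long as a camera call.
- env.outline_of(target, picture): "mask" (384x512 bool, what is visible of it) and "bbox" ([centre column, centre row, width, height] in pixels, round what is visible of it).
- env.tip_of(target, picture): "pixel" ([column, row] in pixels: a listed point, or the origin of a listed thing).
The state is a dict: "time_s": time; "q": joint angles; "qvel": joint speeds; "joint_efforts": joint torques, N m; "position": TCP position; "tool_rot": TCP orientation; "ft_force": force on the tool from outside, world axes, zero at the start; "wrist_torque": the same for the moment, N m; "grip_width": finger opening in m; "gripper_force": force on a finger pad.
Only numpy, scipy, OpenCV 4.12 (cv2) and the standard library are available. Lean on these libraries where they do the work, as an engineer would, in place of code of your own. Each camera call takes 0.05 s, during which the arm holds its last target. There are 200 camera calls.

## Working session

There is one attempt and no reset: what is moved stays moved. The work goes in short steps, Python scripts to look and compute and a tool call to move; the robot and the scene stay as the last step left them, time stands still between calls to the robot, and variables do not carry over. Pictures are saved under pics/ and viewed, at most 14 in all, crops included, and the job is handed in when it is done.

Besides the shell and the picture viewer there is one more tool, called after "Emit:" in YAML: its name, and indented under it one key for each argument. move_arm: Moves the arm, as the interface text tells. Its arguments: {"type":"object","properties":{"plan":{"type":"array"},"squeeze":{"type":"number"}},"required":["plan"]}

```bash
mkdir -p pics; cat > h.py <<'E'
import numpy as np, cv2
from rig import env
def shot(n, save=None):
    p=env.get_image(n)
    if save: cv2.imwrite('pics/'+save,p['color'][:,:,::-1])
    return p
def ray(p,px):
    f=p['color'].shape[0]/2/np.tan(np.radians(p['fov_y']/2))
    R=np.array(p['R']);t=np.array(p['t'])
    d=R.T@np.array([(px[0]-p['cx'])/f,(px[1]-p['cy'])/f,1]);return -R.T@t,d
def atz(p,px,z):
    o,d=ray(p,px);return o+d*(z-o[2])/d[2]
def proj(p,X):
    f=p['color'].shape[0]/2/np.tan(np.radians(p['fov_y']/2))
    c=np.array(p['R'])@np.array(X)+np.array(p['t']);return np.array([p['cx']+f*c[0]/c[2],p['cy']+f*c[1]/c[2]])
H=dict(p60_grip=.062,p40_grip=.062,p25_grip=.062,bob_grip=.062,cup_p60=0,cup_p40=0,cup_p25=0,cup_bob=0,beaker_mid=.043,flask_mid=.043)
E
python3 - <<'E'
from h import *
np.set_printoptions(precision=4,suppress=True)
P={n:shot(n,n+'0.png') for n in('scene','top')}
for n,p in P.items(): print(n,p['fov_y'],ray(p,(p['cx'],p['cy'])))
for k,z in H.items():
  for n,p in P.items():
    print(k,n,[(round(d['conf'],2),np.round(d['pixel']),atz(p,d['pixel'],z)[:2]) for d in env.tip_of(k,p)[:3]])
s=env.observe();print(s['position'],s['tool_rot'],s['grip_width'],s['time_s'])
E
```

```text
scene 55.24668659528618 (array([0.9784, 0.4177, 0.7514]), array([-0.4948, -0.4353, -0.7521]))
top 54.02317375841339 (array([0.4818, 0.0389, 1.0487]), array([ 0.0335, -0.0086, -0.9994]))
p60_grip scene [(0.55, array([319., 258.]), array([0.5799, 0.2469]))]
p60_grip top [(0.62, array([171., 164.]), array([0.5819, 0.2367]))]
p40_grip scene [(0.49, array([295., 190.]), array([0.4598, 0.0911]))]
p40_grip top [(0.61, array([228., 216.]), array([0.4446, 0.0868])), (0.2, array([180., 216.]), array([0.4446, 0.2139]))]
p25_grip scene [(0.71, array([359., 300.]), array([0.6085, 0.3612])), (0.26, array([234., 178.]), array([ 0.5308, -0.0515]))]
p25_grip top [(0.7, array([124., 152.]), array([0.6125, 0.3611]))]
bob_grip scene [(0.61, array([258., 226.]), array([0.6046, 0.0928]))]
bob_grip top [(0.71, array([229., 155.]), array([0.6036, 0.0846]))]
cup_p60 scene [(0.97, array([200., 203.]), array([ 0.6132, -0.1   ])), (0.61, array([160., 162.]), array([ 0.5834, -0.3024])), (0.54, array([190., 145.]), array([ 0.4776, -0.2933]))]
cup_p60 top [(0.9, array([372., 161.]), array([ 0.5932, -0.3128])), (0.
[... 790 characters left out ...]
298., 153.]), array([ 0.616 , -0.1052]))]
cup_bob scene [(0.84, array([235., 179.]), array([ 0.4896, -0.0915])), (0.26, array([296., 190.]), array([0.4112, 0.064 ]))]
cup_bob top [(0.91, array([295., 195.]), array([ 0.4993, -0.0973])), (0.44, array([122., 202.]), array([0.4815, 0.3851]))]
beaker_mid scene [(0.87, array([392., 264.]), array([0.4774, 0.372 ]))]
beaker_mid top [(0.59, array([122., 202.]), array([0.4823, 0.3717]))]
flask_mid scene [(0.73, array([343., 223.]), array([0.454 , 0.2321]))]
flask_mid top [(0.61, array([179., 215.]), array([0.4471, 0.2196]))]
[0.2196 0.5042 0.2313] [[-0.9168  0.3993  0.    ]
 [ 0.3993  0.9168  0.    ]
 [-0.      0.     -1.    ]] 0.08550063113263019 1.1
```

```bash
ls
```

```text
h.py
pics
```

View pics/scene0.png

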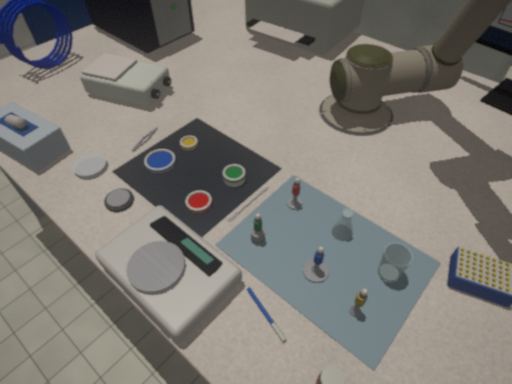

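View pics/top0.png

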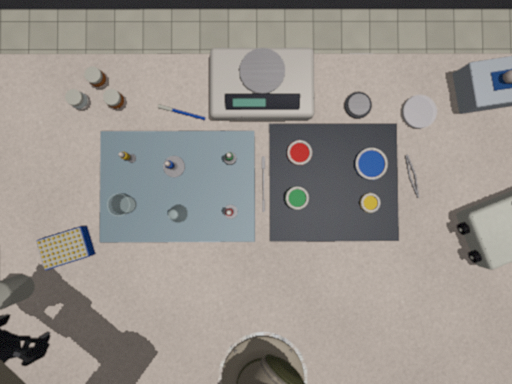

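The top view shows the rotors at about yellow (125,156), blue (171,165), green (230,157) and red (230,212). The cups are at red (300,153), blue (371,163), green (297,198) and yellow (370,203). Next I refine these positions by colour.

```bash
cat > m.py <<'E'
from h import *
np.set_printoptions(precision=4,suppress=True)
G=dict(red=(.447,.087,.475-.0+.14,-.105),green=(.604,.087,.499,-.097),blue=(.581,.239,.593,-.313),yellow=(.611,.361,.477,-.305))
HUE=dict(red=(0,8),green=(45,80),blue=(105,125),yellow=(18,33))
def mask(p,c):
    h=cv2.cvtColor(p['color'],cv2.COLOR_RGB2HSV);H_=h[...,0].astype(int);a,b=HUE[c]
    m=(H_>=a)&(H_<=b)
    if c=='red': m|=H_>=172
    return m&(h[...,1]>(130 if c!='green' else 90))&(h[...,2]>40)
def cent(p,c,X,r):
    m=mask(p,c);u=proj(p,X);yy,xx=np.mgrid[:384,:512];w=m&((xx-u[0])**2+(yy-u[1])**2<r*r)
    return (np.array([xx[w].mean(),yy[w].mean()]),w.sum()) if w.any() else (None,0)
def tri(P,px):
    A=np.zeros((3,3));b=np.zeros(3)
    for p,x in zip(P,px):
        o,d=ray(p,x);d/=np.linalg.norm(d);M=np.eye(3)-np.outer(d,d);A+=M;b+=M@o
    X=np.linalg.solve(A,b);return X,[proj(p,X)-x for p,x in zip(P,px)]
E
python3 - <<'E'
from m import *
P=[shot('scene'),shot('top')]
for c,(a,b,x,y) in G.items():
    for nm,X,r in(('rot',(a,b,.062),16),('cup',(x,y,.006),18)):
        q=[cent(p,c,X,r) for p in P]
        print(c,nm,[(k[0],k[1]) for k in q])
        if all(k[1] for k in q):
            T,e=tri(P,[k[0] for k in q]);z=X[2];print('   tri',T,'err',e,'atz',[atz(p,k[0],z)[:2] for p,k in zip(P,q)])
    # outlines
for k in ('p60_grip','p40_grip','p25_grip','bob_grip'):
  for p in P: print(k,[(round(d['conf'],2),np.round(d['bbox'],1)) for d in env.outline_of(k,p)[:2]])
big=[]
for p,(u,v) in ((P[0],(220,130)),(P[1],(90,125))):
    w,h=(180,180) if p is P[0] else (180,120)
    big.append(cv2.resize(p['color'][v:v+h,u:u+w],None,fx=3.2,fy=3.2,interpolation=cv2.INTER_CUBIC))
cv2.imwrite('pics/a.png',big[0][:,:,::-1]);cv2.imwrite('pics/b.png',big[1][:,:,::-1])
E
```

```text
red rot [(array([295.1111, 188.2222]), np.int64(9)), (None, 0)]
red cup [(array([198.0872, 200.0596]), np.int64(218)), (array([299.281 , 152.0803]), np.int64(274))]
   tri [ 0.6166 -0.1064  0.0101] err [array([-0.6579, -0.0685]), array([-0.4632,  0.4247])] atz [array([ 0.6137, -0.1078]), array([ 0.6183, -0.1083])]
green rot [(array([256.5   , 224.9091]), np.int64(22)), (array([229.125, 158.375]), np.int64(8))]
   tri [0.5968 0.084  0.0509] err [array([0.4389, 0.0252]), array([ 0.3027, -0.2431])] atz [array([0.6035, 0.0885]), array([0.5949, 0.0843])]
green cup [(array([233.4242, 172.053 ]), np.int64(132)), (array([296.9005, 197.6019]), np.int64(211))]
   tri [ 0.4905 -0.0969  0.024 ] err [array([-0.5819, -0.0513]), array([-0.4548,  0.38  ])] atz [array([ 0.4776, -0.1083]), array([ 0.4917, -0.1006])]
blue rot [(array([317.2308, 256.6154]), np.int64(13)), (array([171.2222, 165.2222]), np.int64(18))]
   tri [0.5772 0.2392 0.054 ] err [array([-0.7978, -0.0386]), array([-0.5521,  0.3547])] atz [array([0.5808, 0.2426]), array([0.5774, 0.2361])]
blue cup [(array([159.3191, 159.1667]), np.int
[... 528 characters left out ...]
13]), np.int64(134))]
   tri [ 0.4768 -0.3008  0.011 ] err [array([-0.6334, -0.0926]), array([-0.5335,  0.4652])] atz [array([ 0.4725, -0.3039]), array([ 0.4781, -0.304 ])]
p60_grip [(0.79, array([317.3, 265.1,  24.4,  34.6]))]
p60_grip [(0.62, array([172.7, 165.8,  21.8,  21. ]))]
p40_grip [(0.64, array([294.9, 193.1,  14.7,  29.2])), (0.17, array([342.2, 224.8,  22. ,  33.3]))]
p40_grip [(0.57, array([229.8, 212.4,  14.7,  10.3]))]
p25_grip [(0.5, array([357.6, 303.8,  16.9,  30.4]))]
p25_grip [(0.57, array([127.7, 157. ,  18.2,  12.8])), (0.5, array([178.4, 213.7,  15. ,  17. ]))]
bob_grip [(0.79, array([259.8, 231.4,  12.3,  27.7]))]
bob_grip [(0.56, array([229.5, 156.9,  10.2,   8.6]))]
```

View pics/a.png

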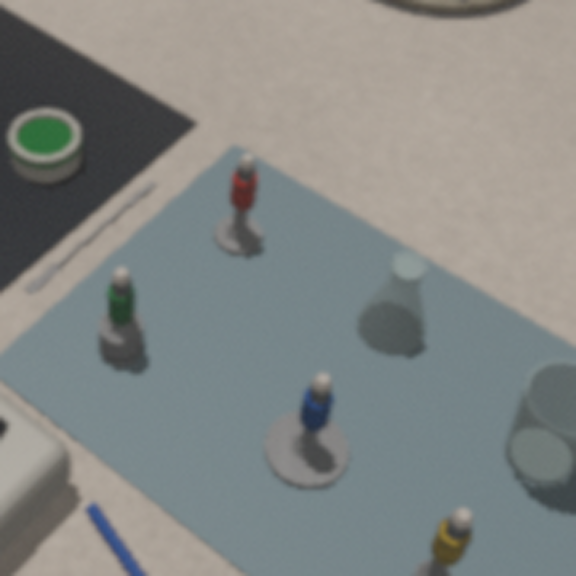

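View pics/b.png

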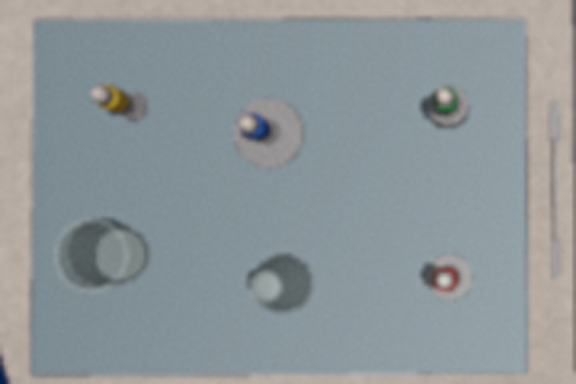

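```bash
python3 - <<'E'
from m import *
P=[shot('scene'),shot('top')]
off=[(220,130),(90,125)]
F=dict(red=[(0,248,162,.096),(0,239,236,.009),(1,444,279,.097),(1,449,277,.009)],
green=[(0,121,275,.096),(1,445,97,.097),(1,446,106,.02),(0,121,337,.02)],
blue=[(0,322,381,.096),(0,306,448,.009),(1,249,122,.097),(1,269,132,.009)],
yellow=[(0,461,518,.096),(1,101,95,.097),(1,133,106,.006)],
flask=[(0,408,266,.083),(1,267,288,.083),(1,285,282,.003)],
beaker=[(1,90,256,.083),(1,122,254,.005),(0,540,458,.005)])
for c,L in F.items():
    X=np.array([atz(P[i],((u+.5)/3.2-.5+off[i][0],(v+.5)/3.2-.5+off[i][1]),z)[:2] for i,u,v,z in L])
    print(c,X.tolist() and X.round(4).tolist(),X.mean(0))
# cup rims: white annulus in top view
p=P[1];g=cv2.cvtColor(p['color'],cv2.COLOR_RGB2HSV)
for c,(a,b,x,y) in G.items():
    z=.030 if c=='green' else .016
    u=proj(p,(x,y,z)).round().astype(int);r=24
    dark=(p['color'].max(2)>105)
    sub=np.zeros((384,512),np.uint8);sub[u[1]-r:u[1]+r,u[0]-r:u[0]+r]=dark[u[1]-r:u[1]+r,u[0]-r:u[0]+r]
    cs,_=cv2.findContours(sub,cv2.RETR_EXTERNAL,cv2.CHAIN_APPROX_NONE);k=max(cs,key=cv2.contourArea)
    (cx,cy),rr=cv2.minEnclosingCircle(k);e=cv2.fitEllipse(k);print(c,e,atz(p,e[0],z),atz(p,e[0],0.003))
E
```

```text
red [[0.4564, 0.0915], [0.4579, 0.0923], [0.4556, 0.0848], [0.4549, 0.0847]] [0.4562 0.0883]
green [[0.6012, 0.0895], [0.5996, 0.0837], [0.6014, 0.0865], [0.6015, 0.0897]] [0.6009 0.0873]
blue [[0.5806, 0.2451], [0.581, 0.2453], [0.5802, 0.2386], [0.5806, 0.2398]] [0.5806 0.2422]
yellow [[0.6053, 0.3623], [0.602, 0.3554], [0.6038, 0.358]] [0.6037 0.3586]
flask [[0.4522, 0.2331], [0.4487, 0.2268], [0.451, 0.2268]] [0.4506 0.2289]
beaker [[0.4748, 0.3679], [0.4758, 0.3669], [0.4769, 0.3734]] [0.4758 0.3694]
red ((299.4273376464844, 152.0347900390625), (24.74541664123535, 25.23754119873047), 108.71412658691406) [ 0.6171 -0.1072  0.016 ] [ 0.6188 -0.1091  0.003 ]
green ((297.1088562011719, 197.5881805419922), (23.245025634765625, 23.417654037475586), 113.67452239990234) [ 0.4915 -0.0979  0.03  ] [ 0.4918 -0.1016  0.003 ]
blue ((371.40765380859375, 163.15708923339844), (31.859756469726562, 32.2608528137207), 162.99310302734375) [ 0.5858 -0.3057  0.016 ] [ 0.5871 -0.31    0.003 ]
yellow ((370.3804931640625, 202.3861846923828), (19.498977661132812, 20.142292022705078), 12.832404136657715) [ 0.4777 -0.3013  0.016 ] [ 0.4777 -0.3055  0.003 ]
```

Emit:
move_arm:
  plan:
    - [0, 0, -23.53, -20, 1, 3, 1]
    - [0, 0, -23.53, -20, 1, 3, 1]
    - [0, 0, -23.53, -20, 1, 3, 1]
    - [0, 0, -23.53, -20, 1, 3, 1]
    - [0, 0, -23.53, -20, 1, 3, 1]
  squeeze: 40

```text
time_s: 2.2
position: [0.411, 0.4312, 0.1999]
tool_rot: [[-1.0, 0.005, -0.0], [0.005, 1.0, -0.001], [0.0, -0.001, -1.0]]
ft_force: [-0.7, 0.4, 0.3]
grip_width: 0.0853
gripper_force: 0.0
```

Emit:
move_arm:
  plan:
    - [0, 0, 0, -19.7, -7.4, 4, 1]
    - [0, 0, 0, -19.7, -7.4, 4, 1]
    - [0, 0, 0, -19.7, -7.4, 4, 1]
    - [0, 0, 0, -19.7, -7.4, 4, 1]
    - [0, 0, 0, -19.7, -7.4, 4, 1]

```text
time_s: 2.7
position: [0.607, 0.3571, 0.1592]
tool_rot: [[-1.0, 0.004, -0.001], [0.004, 1.0, -0.001], [0.001, -0.001, -1.0]]
ft_force: [-0.0, 0.2, -0.7]
grip_width: 0.0852
gripper_force: 0.0
```

```bash
python3 - <<'E'
from m import *
P=[shot('scene','s1.png'),shot('top','t1.png')]
s=env.observe();print(s['position'],np.array(s['tool_rot']),s['time_s'],s['q'])
for p in P: print(proj(p,s['position']),proj(p,(.604,.359,.062)))
L=[]
for p in P:
    u=proj(p,(.604,.359,.1)).astype(int);L.append(cv2.resize(p['color'][max(0,u[1]-60):u[1]+60,max(0,u[0]-60):u[0]+60][:120,:120],(400,400),interpolation=cv2.INTER_CUBIC));print(u)
cv2.imwrite('pics/c.png',np.hstack(L)[:,:,::-1])
E
```

```text
[0.6049 0.3587 0.16  ] [[-1.      0.0024 -0.0015]
 [ 0.0024  1.     -0.0005]
 [ 0.0015 -0.0005 -1.    ]] 2.8 [ 21.044   40.4916  52.4835   0.0061  87.1164 -68.8213]
[369.8174 273.9152] [358.839 297.794]
[110.9861 149.7847] [124.2972 155.2384]
[362 289]
[119 153]
```

View pics/c.png

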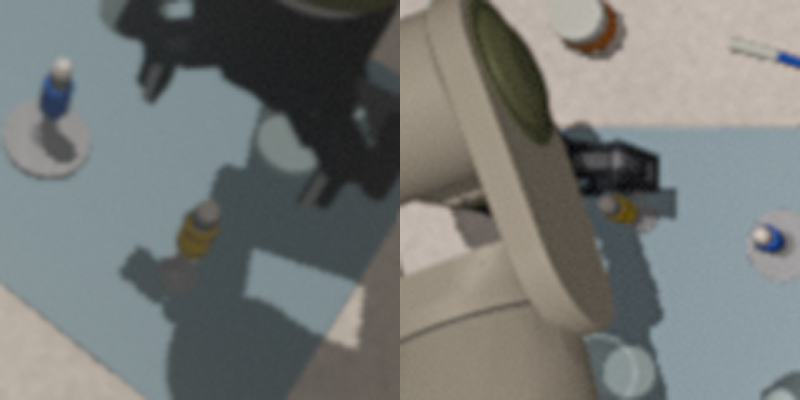

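The scene view puts the open fingertips within a pixel of where the calibration predicts, so I trust its y more. I'll use yellow y of about 0.361.

Emit:
move_arm:
  plan:
    - [0, 0, 0, 0, 0.2, 4, 1]
    - [0, 0, 0, 0, 0.2, 8, 1]
    - [0, 0, 0, 0, 0.2, 11.4, 0.2]
    - [0, 0, 0, 0, 0.2, 11.4, -0.1]
    - [0, 0, 0, 0, 0.2, 11.4, -0.1]

```text
time_s: 3.3
position: [0.6033, 0.3628, 0.049]
tool_rot: [[-1.0, -0.001, 0.001], [-0.001, 1.0, 0.001], [-0.001, 0.001, -1.0]]
ft_force: [-0.8, -0.4, 1.0]
grip_width: 0.0438
gripper_force: 0.0
```

```bash
cat > look.py <<'E'
from m import *
import sys
def look(name,X,views=('scene','top'),r=32):
    s=env.observe();print(s['position'],'t',s['time_s'],'w',s['grip_width'],s['gripper_force'],s['ft_force'])
    L=[]
    for n in views:
        p=shot(n);u=proj(p,X).round().astype(int);u=np.clip(u,r,[512-r,384-r]);L.append(cv2.resize(p['color'][u[1]-r:u[1]+r,u[0]-r:u[0]+r],(390,390),interpolation=cv2.INTER_CUBIC));print(n,u-r,'scale',390/2/r)
    cv2.imwrite('pics/'+name,np.hstack(L)[:,:,::-1])
E
python3 -c "
from look import *
look('d.png',(.604,.36,.06))"
```

```text
[0.6033 0.3628 0.049 ] t 3.3 w 0.043765348320269515 0.0 [-0.7853 -0.3688  1.0259]
scene [327 267] scale 6.09375
top [ 92 123] scale 6.09375
```

View pics/d.png

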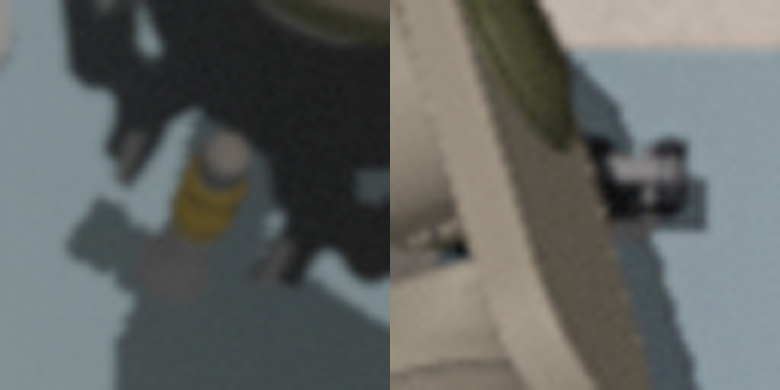

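Fingers straddle the yellow collar symmetrically (tips at crop (125,180) and (275,280), collar foot at about (200,235)). Closing and lifting.

Emit:
move_arm:
  plan:
    - [0, 0, 0, 0, 0, 0, -0.4]
    - [0, 0, 0, 0, 0, 0, -0.6]
    - [0, 0, 0, 0, 0, 0, -1]
    - [0, 0, 0, 0, 0, 0, -1]
    - [0, 0, 0, 0, 0, 0, -1]

```text
time_s: 3.9
position: [0.6047, 0.3618, 0.0495]
tool_rot: [[-1.0, 0.0, 0.003], [0.0, 1.0, 0.001], [-0.003, 0.001, -1.0]]
ft_force: [-0.2, -0.7, 7.1]
grip_width: 0.0186
gripper_force: 38.9
```

Emit:
move_arm:
  plan:
    - [0, 0, 0, 0, 0, 0, -1]
    - [0, 0, 0, 0, 0, 0, -1]
    - [0, 0, 0, 0, 0, -2, -1]
    - [0, 0, 0, 0, 0, -5, -1]
    - [0, 0, 0, 0, 0, -6, -1]

```text
time_s: 4.4
position: [0.6051, 0.362, 0.1111]
tool_rot: [[-1.0, 0.0, 0.005], [0.0, 1.0, 0.002], [-0.005, 0.002, -1.0]]
ft_force: [-1.0, -0.5, -0.4]
grip_width: 0.0187
gripper_force: 39.1
```

```bash
python3 -c "
from look import *
look('e.png',(.604,.36,.12),('scene',))"
```

```text
[0.6051 0.362  0.1111] t 4.4 w 0.01868811965984994 39.101325273513794 [-0.9586 -0.4761 -0.4456]
scene [334 252] scale 6.09375
```

View pics/e.png

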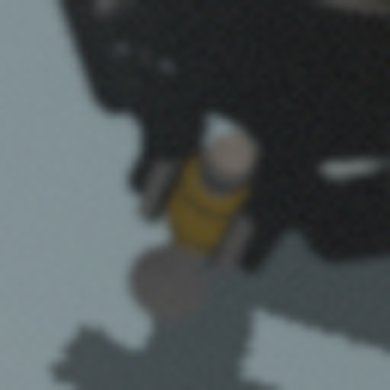

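```bash
python3 -c "
from m import *
p=shot('scene')
for z in (.065,.071,.161): print(z,proj(p,(.605,.362,z)))
print(atz(p,(361.1,297.8),.071),atz(p,(371.6,276.9),.159))
for d in env.tip_of('p25_grip',p)[:1]: print(d, atz(p,d['pixel'],.124))
"
```

```text
0.065 [360.219  298.4295]
0.071 [360.8626 297.0913]
0.161 [371.5842 274.7984]
[0.606  0.3631 0.071 ] [0.6074 0.3639 0.159 ]
{'pixel': [366.0, 284.7], 'conf': 0.84} [0.6065 0.3609 0.124 ]
```

```bash
cat > cups.py <<'E'
from m import *
from scipy.optimize import minimize
D=dict(red=(.034,.016),green=(.031,.030),blue=(.044,.016),yellow=(.0265,.016))
def fit(p,c):
    a,b,x,y=G[c];R,h=D[c];S=8
    u=proj(p,(x,y,h/2)).round().astype(int);r=28;o=u-r
    im=p['color'][o[1]:o[1]+2*r,o[0]:o[0]+2*r].astype(np.float32).max(2)
    th=np.linspace(0,2*np.pi,60)
    def sil(xy):
        pts=np.array([proj(p,(xy[0]+R*np.cos(t),xy[1]+R*np.sin(t),z)) for t in th for z in(0,h)])
        q=((pts-o+.5)*S*16-8).round().astype(np.int32);m=np.zeros((2*r*S,2*r*S),np.uint8)
        cv2.fillConvexPoly(m,cv2.convexHull(q),1,cv2.LINE_8,4)
        return cv2.GaussianBlur(cv2.resize(m.astype(np.float32),(2*r,2*r),interpolation=cv2.INTER_AREA),(0,0),.7)
    bright=np.clip((im-60)/60,0,1)
    yy,xx=np.mgrid[:2*r,:2*r];pc=proj(p,(x,y,h/2))-o
    w=(np.hypot(xx-pc[0],yy-pc[1])<r*1.0-3)
    f=lambda xy:((sil(xy)-bright)**2*w).sum()
    s=minimize(f,(x,y),method='Nelder-Mead',options=dict(initial_simplex=[(x,y),(x+.006,y),(x,y+.006)],xatol=1e-4))
    return s.x,s.fun
if __name__=='__main__':
    P=[shot('scene'),shot('top')]
    for c in G: print(c,[fit(p,c) for p in P])
E
python3 cups.py
```

```text
red [(array([ 0.6154, -0.1053]), np.float64(23.569896697998047)), (array([ 0.6178, -0.1086]), np.float64(473.17822265625))]
green [(array([ 0.4889, -0.0963]), np.float64(34.801849365234375)), (array([ 0.4915, -0.1004]), np.float64(672.16064453125))]
blue [(array([ 0.5831, -0.3057]), np.float64(378.6283874511719)), (array([ 0.5864, -0.3085]), np.float64(286.29339599609375))]
yellow [(array([ 0.4753, -0.3004]), np.float64(418.4643249511719)), (array([ 0.4775, -0.3042]), np.float64(617.8736572265625))]
```

Emit:
move_arm:
  plan:
    - [0, 0, 0, 0, 0, -3, -1]
    - [0, 0, 0, 0, 0, -6, -1]
    - [0, 0, 0, 1, -3, -6, -1]
    - [0, 0, 0, 2, -8, -6, -1]
    - [0, 0, 0, 3, -13, -6, -1]

```text
time_s: 5.15
position: [0.5732, 0.2323, 0.1657]
tool_rot: [[-1.0, -0.001, -0.002], [-0.001, 1.0, -0.001], [0.002, -0.001, -1.0]]
ft_force: [2.1, -1.1, -0.6]
grip_width: 0.0187
gripper_force: 39.3
```

Emit:
move_arm:
  plan:
    - [0, 0, 0, 1, -5, 0, -1]
    - [0, 0, 0, 2, -10, 0, -1]
    - [0, 0, 0, 3, -15, 0, -1]
    - [0, 0, 0, 4, -20, 0, -1]
    - [0, 0, 0, 5, -24, 0, -1]

```text
time_s: 5.65
position: [0.5232, -0.0085, 0.1662]
tool_rot: [[-1.0, 0.001, -0.002], [0.001, 1.0, 0.0], [0.002, 0.0, -1.0]]
ft_force: [-0.0, -1.5, -0.7]
grip_width: 0.0192
gripper_force: 39.3
```

Emit:
move_arm:
  plan:
    - [0, 0, 0, 1, -5, 0, -1]
    - [0, 0, 0, 2, -10, 0, -1]
    - [0, 0, 0, 3, -15, 0, -1]
    - [0, 0, 0, 4, -20, 0, -1]
    - [0, 0, 0, 4.9, -24, 0, -1]

```text
time_s: 6.15
position: [0.4742, -0.2486, 0.1662]
tool_rot: [[-1.0, 0.001, -0.001], [0.001, 1.0, 0.001], [0.001, 0.001, -1.0]]
ft_force: [1.8, -0.2, -0.6]
grip_width: 0.0189
gripper_force: 39.3
```

Emit:
move_arm:
  plan:
    - [0, 0, 0, 0, -3, 0, -1]
    - [0, 0, 0, 0, -5.3, 0, -1]
    - [0, 0, 0, 0, -5.3, 2, -1]
    - [0, 0, 0, 0, -5.3, 3, -1]
    - [0, 0, 0, 0, -5.3, 3, -1]

```text
time_s: 6.65
position: [0.4745, -0.2985, 0.1352]
tool_rot: [[-1.0, -0.0, -0.003], [-0.0, 1.0, 0.003], [0.003, 0.003, -1.0]]
ft_force: [-0.1, 0.1, -1.0]
grip_width: 0.0187
gripper_force: 39.3
```

```bash
python3 -c "
from look import *
look('f.png',(.476,-.301,.08))"
```

```text
[ 0.4745 -0.2985  0.1352] t 6.65 w 0.018698305727755504 39.30547893047333 [-0.0999  0.0638 -1.0461]
scene [152  91] scale 6.09375
top [346 171] scale 6.09375
```

View pics/f.png

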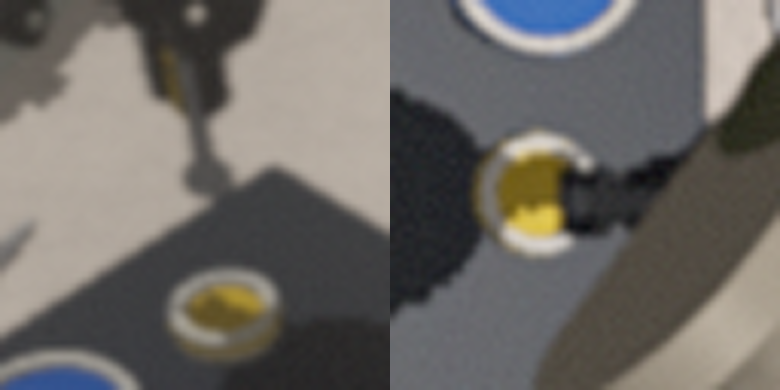

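Emit:
move_arm:
  plan:
    - [0, 0, 0, -0.1, -0.2, 2.5, -1]
    - [0, 0, 0, -0.1, -0.2, 4.5, -1]
    - [0, 0, 0, -0.1, -0.2, 5.7, -1]
    - [0, 0, 0, -0.1, -0.2, 5.7, -1]
    - [0, 0, 0, -0.1, -0.2, 5.7, -1]

```text
time_s: 7.25
position: [0.4767, -0.3017, 0.0812]
tool_rot: [[-1.0, -0.0, 0.001], [-0.0, 1.0, -0.001], [-0.001, -0.001, -1.0]]
ft_force: [0.1, -0.1, -1.2]
grip_width: 0.0191
gripper_force: 39.3
```

```bash
python3 -c "
from look import *
look('g.png',(.476,-.301,.03))"
```

```text
[ 0.4767 -0.3017  0.0812] t 7.25 w 0.019136888717173388 39.31497395038605 [ 0.0635 -0.1017 -1.2021]
scene [155 104] scale 6.09375
top [340 171] scale 6.09375
```

View pics/g.png

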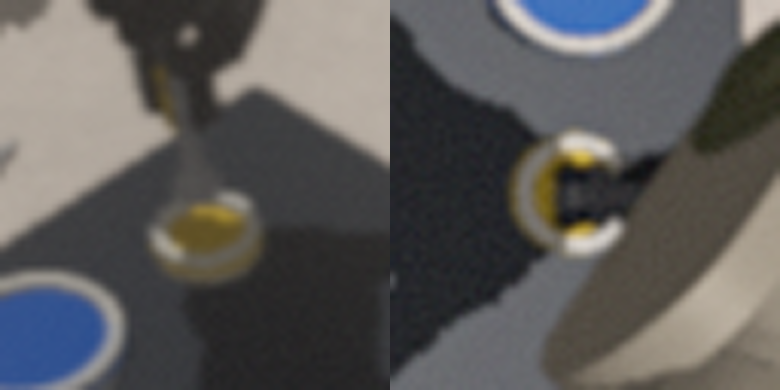

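Emit:
move_arm:
  plan:
    - [0, 0, 0, 0.1, 0.1, 1, -1]
    - [0, 0, 0, 0.1, 0.1, 1.8, -1]
    - [0, 0, 0, 0.1, 0.1, 2.4, -1]
    - [0, 0, 0, 0.1, 0.1, 2.6, -1]
    - [0, 0, 0, 0.1, 0.1, 2.6, -1]

```text
time_s: 7.85
position: [0.4752, -0.3005, 0.0539]
tool_rot: [[-1.0, 0.0, -0.001], [0.0, 1.0, 0.001], [0.001, 0.001, -1.0]]
ft_force: [0.4, -0.9, -1.7]
grip_width: 0.0187
gripper_force: 39.3
```

Emit:
move_arm:
  plan:
    - [0, 0, 0, 0, 0, 0, -1]
    - [0, 0, 0, 0, 0, 0.1, -1]
    - [0, 0, 0, 0, 0, 0.1, -1]
    - [0, 0, 0, 0, 0, 0.2, -1]
    - [0, 0, 0, 0, 0, 0.2, -1]

```text
time_s: 8.35
position: [0.4754, -0.3006, 0.0525]
tool_rot: [[-1.0, 0.0, 0.0], [0.0, 1.0, -0.0], [-0.0, -0.0, -1.0]]
ft_force: [0.6, -0.9, -0.1]
grip_width: 0.0188
gripper_force: 39.4
```

Emit:
move_arm:
  plan:
    - [0, 0, 0, 0, 0, 0.05, -1]
    - [0, 0, 0, 0, 0, 0.05, -1]
    - [0, 0, 0, 0, 0, 0.1, -1]
    - [0, 0, 0, 0, 0, 0.1, -1]

```text
time_s: 8.75
position: [0.4755, -0.3008, 0.0524]
tool_rot: [[-1.0, 0.0, 0.001], [0.0, 1.0, -0.001], [-0.001, -0.001, -1.0]]
ft_force: [-2.0, 1.3, 9.5]
grip_width: 0.0188
gripper_force: 40.3
```

Foot is on the floor. Release, back off, then go to blue (0.581, 0.244).

Emit:
move_arm:
  plan:
    - [0, 0, 0, 0, 0, 0, -0.3]
    - [0, 0, 0, 0, 0, 0, -0.1]
    - [0, 0, 0, 0, 0, 0, 0.2]
    - [0, 0, 0, 0, 0, 0, 0.2]
    - [0, 0, 0, 0, 0, 0, 0.2]

```text
time_s: 9.25
position: [0.4753, -0.3005, 0.0512]
tool_rot: [[-1.0, 0.0, -0.0], [0.0, 1.0, 0.0], [0.0, 0.0, -1.0]]
ft_force: [-0.3, -0.1, -0.0]
grip_width: 0.0511
gripper_force: 0.0
```

Emit:
move_arm:
  plan:
    - [0, 0, 0, 0, 0, -2, 0.2]
    - [0, 0, 0, 0, 0, -5, 0.2]
    - [0, 0, 0, 0, 0, -9, 0.2]
    - [0, 0, 0, 0, 0, -11, 0.2]
    - [0, 0, 0, 0, 0, -11, 0.2]

```text
time_s: 9.75
position: [0.4762, -0.3013, 0.1643]
tool_rot: [[-1.0, 0.0, 0.004], [0.0, 1.0, -0.004], [-0.004, -0.004, -1.0]]
ft_force: [0.0, -0.5, 0.4]
grip_width: 0.0512
gripper_force: 0.0
```

```bash
python3 -c "
from look import *
look('h.png',(.476,-.301,.05))"
```

```text
[ 0.4762 -0.3013  0.1643] t 9.75 w 0.05123004713663718 0.0 [ 0.0148 -0.5322  0.4189]
scene [154  99] scale 6.09375
top [342 171] scale 6.09375
```

View pics/h.png

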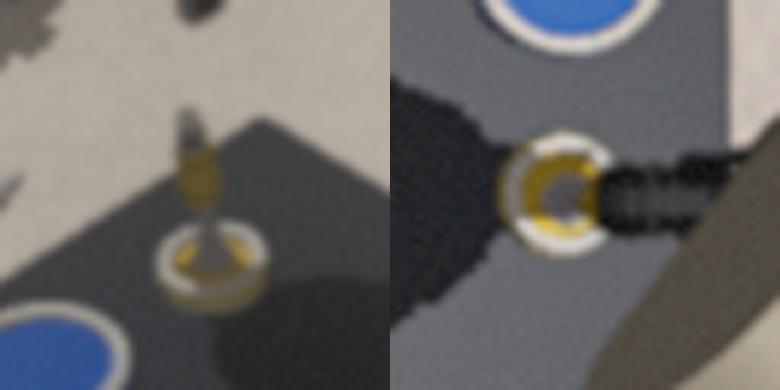

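Yellow stands centred in its cup (crop (205,250)). Next is blue.

Emit:
move_arm:
  plan:
    - [0, 0, 0, -1, 5, -0.5, 0.2]
    - [0, 0, 0, -2, 10, -0.5, 0.2]
    - [0, 0, 0, -3, 15, -0.5, 0.2]
    - [0, 0, 0, -4, 20, -0.5, 0.2]
    - [0, 0, 0, -5, 24.5, -0.5, 0.2]

```text
time_s: 10.35
position: [0.5246, -0.0537, 0.1648]
tool_rot: [[-1.0, 0.0, -0.003], [0.0, 1.0, 0.001], [0.003, 0.001, -1.0]]
ft_force: [0.1, -0.1, -0.2]
grip_width: 0.0514
gripper_force: 0.0
```

Emit:
move_arm:
  plan:
    - [0, 0, 0, -1, 5, 0, 0.2]
    - [0, 0, 0, -2, 10, 0, 0.2]
    - [0, 0, 0, -3, 15, 0, 0.2]
    - [0, 0, 0, -4, 20, 0, 0.2]
    - [0, 0, 0, -5, 24.5, 0, 0.2]

```text
time_s: 10.85
position: [0.5747, 0.1912, 0.1645]
tool_rot: [[-1.0, 0.0, -0.003], [0.0, 1.0, -0.0], [0.003, -0.0, -1.0]]
ft_force: [1.0, -0.9, 0.9]
grip_width: 0.0515
gripper_force: 0.0
```

Emit:
move_arm:
  plan:
    - [0, 0, 0, -0.4, 4, 0, 0.2]
    - [0, 0, 0, -0.4, 5.5, 0, 0.2]
    - [0, 0, 0, -0.4, 5.5, 1, 0.2]
    - [0, 0, 0, -0.4, 5.5, 1, 0.2]
    - [0, 0, 0, -0.4, 5.5, 1, 0.2]

```text
time_s: 11.35
position: [0.5792, 0.2424, 0.1555]
tool_rot: [[-1.0, 0.002, -0.002], [0.002, 1.0, -0.001], [0.002, -0.001, -1.0]]
ft_force: [0.6, 0.3, 0.6]
grip_width: 0.0512
gripper_force: 0.0
```

Emit:
move_arm:
  plan:
    - [0, 0, 0, -0.1, 0.1, 4, 0.2]
    - [0, 0, 0, -0.1, 0.1, 8, 0.2]
    - [0, 0, 0, -0.1, 0.1, 10.8, 0]
    - [0, 0, 0, -0.1, 0.1, 10.8, -0.2]
    - [0, 0, 0, -0.1, 0.1, 10.8, -0.3]

```text
time_s: 11.85
position: [0.581, 0.2442, 0.0493]
tool_rot: [[-1.0, 0.001, 0.001], [0.001, 1.0, 0.0], [-0.001, 0.0, -1.0]]
ft_force: [0.2, 1.0, 0.2]
grip_width: 0.0302
gripper_force: 0.0
```

Emit:
move_arm:
  plan:
    - [0, 0, 0, 0, 0, 0, -0.4]
    - [0, 0, 0, 0, 0, 0, -0.6]
    - [0, 0, 0, 0, 0, 0, -1]
    - [0, 0, 0, 0, 0, 0, -1]
    - [0, 0, 0, 0, 0, 0, -1]
  squeeze: 50

```text
time_s: 12.35
position: [0.5814, 0.245, 0.0504]
tool_rot: [[-1.0, 0.0, 0.004], [0.0, 1.0, 0.0], [-0.004, 0.0, -1.0]]
ft_force: [0.5, -1.9, 7.0]
grip_width: 0.0183
gripper_force: 48.6
```

Emit:
move_arm:
  plan:
    - [0, 0, 0, 0, 0, 0, -1]
    - [0, 0, 0, 0, 0, -1, -1]
    - [0, 0, 0, 0, 0, -4, -1]
    - [0, 0, 0, 0, 0, -6, -1]
    - [0, 0, 0, 0, 0, -6, -1]

```text
time_s: 12.85
position: [0.5815, 0.2456, 0.1118]
tool_rot: [[-1.0, -0.0, 0.006], [-0.0, 1.0, 0.001], [-0.006, 0.001, -1.0]]
ft_force: [0.7, 0.2, -2.3]
grip_width: 0.0184
gripper_force: 49.2
```

```bash
python3 -c "
from look import *
look('i.png',(.58,.244,.11))"
```

```text
[0.5815 0.2456 0.1118] t 12.85 w 0.018364384756442746 49.19191896915436 [ 0.6615  0.2259 -2.3359]
scene [289 213] scale 6.09375
top [132 130] scale 6.09375
```

View pics/i.png

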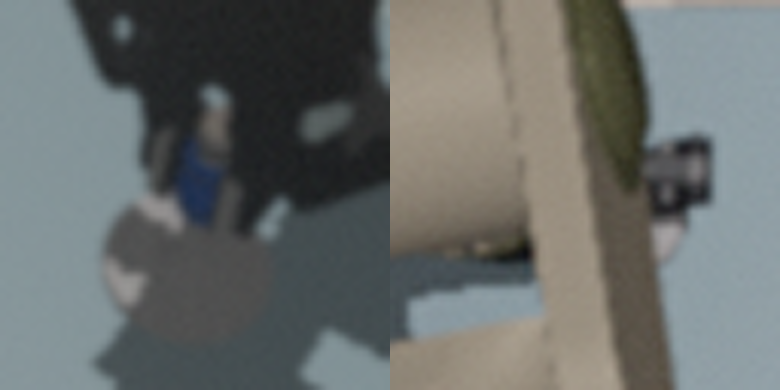

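```bash
python3 -c "
from m import *
p=shot('scene');o=np.array([289,213])
th=np.linspace(0,6.283,200)
X=np.array([(proj(p,(.5815+.03*np.cos(t),.2456+.03*np.sin(t),.0685))-o+.5)*6.094 for t in th])
print('disc',X.min(0),X.max(0),X.mean(0)); print('neck',[(proj(p,(.5815,.2456,z))-o+.5)*6.094 for z in(.159,.106,.136)])
"
```

```text
disc [ 97.4724 192.957 ] [269.5696 341.6765] [183.1469 266.66  ]
neck [array([218.6553, 117.2541]), array([197.1614, 207.2742]), array([209.0411, 157.52  ])]
```

Matches the predicted upright disc within 1 px. Carrying it to the blue cup.

Emit:
move_arm:
  plan:
    - [0, 0, 0, 0, 0, -3, -1]
    - [0, 0, 0, 0, 0, -6, -1]
    - [0, 0, 0, 0, -2, -6, -1]
    - [0, 0, 0, 0, -6, -6, -1]
    - [0, 0, 0, 0, -11, -6, -1]

```text
time_s: 13.5
position: [0.5794, 0.135, 0.1668]
tool_rot: [[-1.0, -0.003, -0.002], [-0.003, 1.0, 0.0], [0.002, 0.0, -1.0]]
ft_force: [-0.2, -0.5, -2.7]
grip_width: 0.0181
gripper_force: 49.3
```

Emit:
move_arm:
  plan:
    - [0, 0, 0, 0, -5, 0, -1]
    - [0, 0, 0, 0, -10, 0, -1]
    - [0, 0, 0, 0, -15, 0, -1]
    - [0, 0, 0, 0, -20, 0, -1]
    - [0, 0, 0, 0, -25, 0, -1]

```text
time_s: 14.0
position: [0.5794, -0.1167, 0.1669]
tool_rot: [[-1.0, 0.0, -0.002], [0.0, 1.0, 0.001], [0.002, 0.001, -1.0]]
ft_force: [0.6, -0.1, -1.6]
grip_width: 0.0186
gripper_force: 49.3
```

Emit:
move_arm:
  plan:
    - [0, 0, 0, 0, -5, 0, -1]
    - [0, 0, 0, 0, -10, 0, -1]
    - [0, 0, 0, 0, -14, 0, -1]
    - [0, 0, 0, 0, -17, 0, -1]
    - [0, 0, 0, 0, -19.1, 0, -1]

```text
time_s: 14.5
position: [0.5793, -0.308, 0.1663]
tool_rot: [[-1.0, 0.002, -0.002], [0.002, 1.0, 0.002], [0.002, 0.002, -1.0]]
ft_force: [-0.9, 0.6, -1.7]
grip_width: 0.0181
gripper_force: 49.3
```

Emit:
move_arm:
  plan:
    - [0, 0, 0, 0, 0, 3, -1]
    - [0, 0, 0, 0, 0, 6, -1]
    - [0, 0, 0, 0, 0, 8.5, -1]
    - [0, 0, 0, 0, 0, 8.5, -1]
    - [0, 0, 0, 0, 0, 8.5, -1]

```text
time_s: 15.0
position: [0.5801, -0.3058, 0.083]
tool_rot: [[-1.0, 0.0, -0.001], [0.0, 1.0, 0.001], [0.001, 0.001, -1.0]]
ft_force: [-0.3, 0.6, -2.5]
grip_width: 0.0185
gripper_force: 49.3
```

Emit:
move_arm:
  plan:
    - [0, 0, 0, -0.3, 0, 0.6, -1]
    - [0, 0, 0, -0.3, 0, 1.4, -1]
    - [0, 0, 0, -0.3, 0, 2.1, -1]
    - [0, 0, 0, -0.3, 0, 2.6, -1]
    - [0, 0, 0, -0.3, 0, 2.6, -1]

```text
time_s: 15.5
position: [0.5828, -0.3056, 0.0564]
tool_rot: [[-1.0, 0.0, -0.001], [0.0, 1.0, 0.001], [0.001, 0.001, -1.0]]
ft_force: [-0.2, -0.1, -2.4]
grip_width: 0.0187
gripper_force: 49.3
```

Emit:
move_arm:
  plan:
    - [0, 0, 0, 0, 0, 0, -1]
    - [0, 0, 0, 0, 0, 0.1, -1]
    - [0, 0, 0, 0, 0, 0.1, -1]
    - [0, 0, 0, 0, 0, 0.2, -1]
    - [0, 0, 0, 0, 0, 0.2, -1]

```text
time_s: 16.0
position: [0.5832, -0.3059, 0.0553]
tool_rot: [[-1.0, 0.0, -0.0], [0.0, 1.0, 0.0], [0.0, 0.0, -1.0]]
ft_force: [-0.6, 0.7, -2.1]
grip_width: 0.018
gripper_force: 49.3
```

Emit:
move_arm:
  plan:
    - [0, 0, 0, 0, 0, 0.1, -1]
    - [0, 0, 0, 0, 0, 0.1, -1]
    - [0, 0, 0, 0, 0, 0.15, -1]
    - [0, 0, 0, 0, 0, 0.15, -1]

```text
time_s: 16.4
position: [0.5832, -0.3059, 0.0538]
tool_rot: [[-1.0, 0.0, -0.0], [0.0, 1.0, 0.0], [0.0, 0.0, -1.0]]
ft_force: [-0.3, -0.6, -2.4]
grip_width: 0.0185
gripper_force: 49.3
```

Emit:
move_arm:
  plan:
    - [0, 0, 0, 0, 0, 0.05, -1]
    - [0, 0, 0, 0, 0, 0.05, -1]
    - [0, 0, 0, 0, 0, 0.05, -1]

```text
time_s: 16.7
position: [0.5833, -0.306, 0.0535]
tool_rot: [[-1.0, 0.0, 0.0], [0.0, 1.0, -0.0], [-0.0, -0.0, -1.0]]
ft_force: [0.6, 0.1, 0.7]
grip_width: 0.0184
gripper_force: 49.7
```

Contact (force changed by about 3 N). A touch more, then release and rise.

Emit:
move_arm:
  plan:
    - [0, 0, 0, 0, 0, 0.05, -1]
    - [0, 0, 0, 0, 0, 0.05, -1]
    - [0, 0, 0, 0, 0, 0.05, -0.3]
    - [0, 0, 0, 0, 0, 0.05, -0.1]
    - [0, 0, 0, 0, 0, 0.05, 0.2]

```text
time_s: 17.2
position: [0.5832, -0.3058, 0.0526]
tool_rot: [[-1.0, 0.0, -0.0], [0.0, 1.0, 0.0], [0.0, 0.0, -1.0]]
ft_force: [-0.4, 0.6, 0.2]
grip_width: 0.0504
gripper_force: 0.0
```

Emit:
move_arm:
  plan:
    - [0, 0, 0, 0, 0, 0, 0.2]
    - [0, 0, 0, 0, 0, 0, 0.2]
    - [0, 0, 0, 0, 0, -3, 0.2]
    - [0, 0, 0, 0, 0, -7, 0.2]
    - [0, 0, 0, 0, 0, -11, 0.2]

```text
time_s: 17.7
position: [0.583, -0.3057, 0.1639]
tool_rot: [[-1.0, 0.0, -0.001], [0.0, 1.0, 0.001], [0.001, 0.001, -1.0]]
ft_force: [0.6, 0.4, -0.1]
grip_width: 0.0512
gripper_force: 0.0
```

Emit:
move_arm:
  plan:
    - [0, 0, 0, 1, 5, 0, 0.2]
    - [0, 0, 0, 2, 10, 0, 0.2]
    - [0, 0, 0, 4, 15, 0, 0.2]
    - [0, 0, 0, 5, 20, 0, 0.2]
    - [0, 0, 0, 5, 20, 0, 0.2]

```text
time_s: 18.2
position: [0.5317, -0.1013, 0.1633]
tool_rot: [[-1.0, -0.004, -0.001], [-0.004, 1.0, 0.001], [0.001, 0.001, -1.0]]
ft_force: [0.6, -0.1, -0.2]
grip_width: 0.0514
gripper_force: 0.0
```

```bash
python3 -c "
from look import *
look('j.png',(.56,-.301,.05))"
```

```text
[ 0.5317 -0.1013  0.1633] t 18.2 w 0.05140668102032666 0.0 [ 0.5673 -0.0875 -0.1537]
scene [132 113] scale 6.09375
top [342 140] scale 6.09375
```

View pics/j.png

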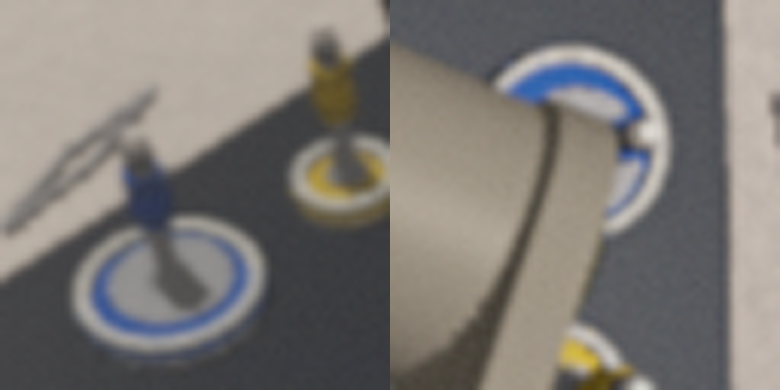

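Blue sits concentric in its cup (crop (170,275)). Next is red at (0.457, 0.091).

Emit:
move_arm:
  plan:
    - [0, 0, 0, 2, 5, 0, 0.2]
    - [0, 0, 0, 4, 10, 0, 0.2]
    - [0, 0, 0, 6, 15, 0, 0.2]
    - [0, 0, 0, 7.6, 19.6, 0, 0.2]
    - [0, 0, 0, 7.6, 19.6, 0, 0.2]

```text
time_s: 18.8
position: [0.4562, 0.0924, 0.1629]
tool_rot: [[-1.0, -0.002, -0.0], [-0.002, 1.0, 0.001], [0.0, 0.001, -1.0]]
ft_force: [0.4, -0.2, -0.2]
grip_width: 0.0514
gripper_force: 0.0
```

Emit:
move_arm:
  plan:
    - [0, 0, 0, 0, 0, 0, 0.2]
    - [0, 0, 0, 0, 0, 1, 0.2]
    - [0, 0, 0, 0, 0, 1, 0.2]

```text
time_s: 19.1
position: [0.4576, 0.0885, 0.1514]
tool_rot: [[-1.0, 0.002, -0.002], [0.002, 1.0, -0.0], [0.002, -0.0, -1.0]]
ft_force: [-0.0, -0.4, -0.5]
grip_width: 0.051
gripper_force: 0.0
```

Emit:
move_arm:
  plan:
    - [0, 0, 0, 0, 0.1, 4, 0.2]
    - [0, 0, 0, 0, 0.1, 8, 0.2]
    - [0, 0, 0, 0, 0.1, 10.5, 0]
    - [0, 0, 0, 0, 0.1, 10.5, -0.2]
    - [0, 0, 0, 0, 0.1, 10.5, -0.3]

```text
time_s: 19.6
position: [0.4579, 0.0903, 0.0481]
tool_rot: [[-1.0, 0.002, -0.0], [0.002, 1.0, -0.0], [0.0, -0.0, -1.0]]
ft_force: [0.2, 0.1, 0.8]
grip_width: 0.0299
gripper_force: 0.0
```

Emit:
move_arm:
  plan:
    - [0, 0, 0, 0, 0, 0, -0.4]
    - [0, 0, 0, 0, 0, 0, -0.6]
    - [0, 0, 0, 0, 0, 0, -1]
    - [0, 0, 0, 0, 0, 0, -1]
    - [0, 0, 0, 0, 0, 0, -1]

```text
time_s: 20.1
position: [0.4582, 0.0909, 0.049]
tool_rot: [[-1.0, -0.0, 0.003], [-0.0, 1.0, -0.001], [-0.003, -0.001, -1.0]]
ft_force: [0.2, -2.9, 7.4]
grip_width: 0.0183
gripper_force: 49.2
```

Emit:
move_arm:
  plan:
    - [0, 0, 0, 0, 0, 0, -1]
    - [0, 0, 0, 0, 0, -1, -1]
    - [0, 0, 0, 0, 0, -4, -1]
    - [0, 0, 0, 0, 0, -6, -1]
    - [0, 0, 0, 0, 0, -6, -1]

```text
time_s: 20.6
position: [0.4583, 0.0913, 0.1105]
tool_rot: [[-1.0, -0.0, 0.005], [-0.0, 1.0, -0.0], [-0.005, -0.0, -1.0]]
ft_force: [0.6, 0.3, -1.8]
grip_width: 0.019
gripper_force: 48.9
```

```bash
python3 -c "
from look import *
look('k.png',(.457,.09,.11),('scene',))
p=shot('scene');s=env.observe();x,y,z=s['position'];o=proj(p,(.457,.09,.11)).round()-32
X=np.array([(proj(p,(x+.02*np.cos(t),y+.02*np.sin(t),z-.0415))-o+.5)*6.094 for t in np.linspace(0,6.28,99)])
print(X.min(0),X.max(0),(proj(p,(x,y,z+.0485))-o+.5)*6.094)
"
```

```text
[0.4583 0.0913 0.1105] t 20.6 w 0.018998030923961337 48.89288306236267 [ 0.6439  0.3088 -1.7928]
scene [265 144] scale 6.09375
[142.7513 237.607 ] [240.731  310.7147] [210.4481 116.0685]
```

View pics/k.png

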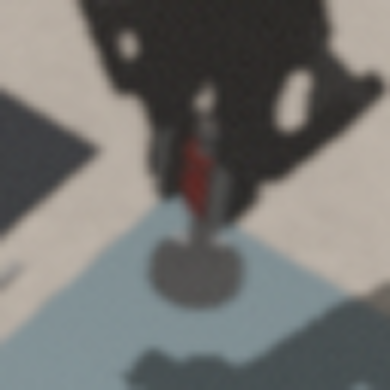

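Red is upright and as predicted. Carrying it to its cup at (0.6155, -0.1055).

Emit:
move_arm:
  plan:
    - [0, 0, 0, 0, 0, -3, -1]
    - [0, 0, 0, 0, 0, -5, -1]
    - [0, 0, 0, -2, -3, -5, -1]
    - [0, 0, 0, -5, -7, -5, -1]
    - [0, 0, 0, -8, -10.5, -5, -1]

```text
time_s: 21.2
position: [0.5375, -0.0152, 0.1568]
tool_rot: [[-1.0, -0.0, -0.002], [-0.0, 1.0, 0.001], [0.002, 0.001, -1.0]]
ft_force: [1.0, 1.3, -0.8]
grip_width: 0.0186
gripper_force: 49.1
```

Emit:
move_arm:
  plan:
    - [0, 0, 0, -3, -3.5, 0, -1]
    - [0, 0, 0, -6, -7, 0, -1]
    - [0, 0, 0, -7.8, -9.2, 0, -1]
    - [0, 0, 0, -7.8, -9.2, 0, -1]
    - [0, 0, 0, -7.8, -9.2, 0, -1]

```text
time_s: 21.7
position: [0.6145, -0.1057, 0.1561]
tool_rot: [[-1.0, 0.001, -0.003], [0.001, 1.0, 0.001], [0.003, 0.001, -1.0]]
ft_force: [0.2, 0.3, -0.4]
grip_width: 0.0184
gripper_force: 49.0
```

Emit:
move_arm:
  plan:
    - [0, 0, 0, 0, 0, 3, -1]
    - [0, 0, 0, 0, 0, 6, -1]
    - [0, 0, 0, 0, 0, 7.5, -1]
    - [0, 0, 0, 0, 0, 7.5, -1]
    - [0, 0, 0, 0, 0, 7.5, -1]

```text
time_s: 22.2
position: [0.615, -0.1051, 0.0833]
tool_rot: [[-1.0, -0.001, -0.0], [-0.001, 1.0, 0.0], [0.0, 0.0, -1.0]]
ft_force: [-0.5, 0.9, -0.4]
grip_width: 0.0186
gripper_force: 49.0
```

Emit:
move_arm:
  plan:
    - [0, 0, 0, 0, 0, 0.6, -1]
    - [0, 0, 0, 0, 0, 1.4, -1]
    - [0, 0, 0, 0, 0, 2.1, -1]
    - [0, 0, 0, 0, 0, 2.6, -1]
    - [0, 0, 0, 0, 0, 2.7, -1]

```text
time_s: 22.7
position: [0.6149, -0.1058, 0.055]
tool_rot: [[-1.0, 0.0, -0.001], [0.0, 1.0, 0.0], [0.001, 0.0, -1.0]]
ft_force: [-0.0, 0.4, -1.1]
grip_width: 0.0185
gripper_force: 49.0
```

Emit:
move_arm:
  plan:
    - [0, 0, 0, 0, 0, 0, -1]
    - [0, 0, 0, 0, 0, 0.1, -1]
    - [0, 0, 0, 0, 0, 0.1, -1]
    - [0, 0, 0, 0, 0, 0.2, -1]
    - [0, 0, 0, 0, 0, 0.2, -1]

```text
time_s: 23.2
position: [0.6152, -0.1059, 0.0538]
tool_rot: [[-1.0, 0.0, -0.0], [0.0, 1.0, 0.0], [0.0, 0.0, -1.0]]
ft_force: [0.1, 0.2, -1.1]
grip_width: 0.0184
gripper_force: 49.0
```

Emit:
move_arm:
  plan:
    - [0, 0, 0, 0, 0, 0.05, -1]
    - [0, 0, 0, 0, 0, 0.05, -1]
    - [0, 0, 0, 0, 0, 0.1, -1]
    - [0, 0, 0, 0, 0, 0.1, -1]

```text
time_s: 23.6
position: [0.6152, -0.1059, 0.0528]
tool_rot: [[-1.0, 0.0, -0.0], [0.0, 1.0, 0.0], [0.0, 0.0, -1.0]]
ft_force: [-0.0, -0.6, -1.0]
grip_width: 0.0185
gripper_force: 49.0
```

Emit:
move_arm:
  plan:
    - [0, 0, 0, 0, 0, 0.05, -1]
    - [0, 0, 0, 0, 0, 0.05, -1]
    - [0, 0, 0, 0, 0, 0.1, -1]
    - [0, 0, 0, 0, 0, 0.1, -1]

```text
time_s: 24.0
position: [0.6153, -0.1059, 0.0521]
tool_rot: [[-1.0, 0.0, 0.0], [0.0, 1.0, -0.0], [-0.0, -0.0, -1.0]]
ft_force: [-1.1, 0.6, 1.1]
grip_width: 0.0185
gripper_force: 49.4
```

Emit:
move_arm:
  plan:
    - [0, 0, 0, 0, 0, 0.05, -1]
    - [0, 0, 0, 0, 0, 0.05, -1]
    - [0, 0, 0, 0, 0, 0.05, -1]

```text
time_s: 24.3
position: [0.6154, -0.106, 0.052]
tool_rot: [[-1.0, 0.0, 0.001], [0.0, 1.0, -0.0], [-0.001, -0.0, -1.0]]
ft_force: [-1.1, -0.1, 5.4]
grip_width: 0.0185
gripper_force: 49.8
```

Emit:
move_arm:
  plan:
    - [0, 0, 0, 0, 0, 0, -0.3]
    - [0, 0, 0, 0, 0, 0, -0.1]
    - [0, 0, 0, 0, 0, 0, 0.2]
    - [0, 0, 0, 0, 0, 0, 0.2]
    - [0, 0, 0, 0, 0, 0, 0.2]

```text
time_s: 24.8
position: [0.6152, -0.1059, 0.0512]
tool_rot: [[-1.0, 0.0, -0.0], [0.0, 1.0, 0.0], [0.0, 0.0, -1.0]]
ft_force: [1.0, -0.3, 0.1]
grip_width: 0.0512
gripper_force: 0.0
```

Emit:
move_arm:
  plan:
    - [0, 0, 0, 0, 0, -2, 0.2]
    - [0, 0, 0, 0, 0, -6, 0.2]
    - [0, 0, 0, 0, 0, -10, 0.2]
    - [0, 0, 0, 0, 0, -11, 0.2]
    - [0, 0, 0, 0, 0, -11, 0.2]

```text
time_s: 25.3
position: [0.6158, -0.1061, 0.163]
tool_rot: [[-1.0, 0.0, 0.003], [0.0, 1.0, -0.001], [-0.003, -0.001, -1.0]]
ft_force: [1.1, -0.6, 0.0]
grip_width: 0.0516
gripper_force: 0.0
```

Emit:
move_arm:
  plan:
    - [0, 0, 0, 0.5, 5, 0, 0.2]
    - [0, 0, 0, 1, 10, 0, 0.2]
    - [0, 0, 0, 1.4, 15, 0, 0.2]
    - [0, 0, 0, 1.4, 19.5, 0, 0.2]
    - [0, 0, 0, 1.4, 19.5, 0, 0.2]

```text
time_s: 25.8
position: [0.5998, 0.0942, 0.1594]
tool_rot: [[-1.0, -0.006, -0.003], [-0.006, 1.0, 0.001], [0.003, 0.001, -1.0]]
ft_force: [0.3, -0.5, -0.0]
grip_width: 0.0513
gripper_force: 0.0
```

Emit:
move_arm:
  plan:
    - [0, 0, 0, 0, 0, 0, 0.2]
    - [0, 0, 0, 0, 0, 1, 0.2]
    - [0, 0, 0, 0, 0, 1, 0.2]

```text
time_s: 26.1
position: [0.6006, 0.0878, 0.149]
tool_rot: [[-1.0, 0.002, -0.004], [0.002, 1.0, 0.0], [0.004, 0.0, -1.0]]
ft_force: [-0.5, 0.4, 0.1]
grip_width: 0.0513
gripper_force: 0.0
```

```bash
python3 -c "
from look import *
look('l.png',(.605,-.02,.06),('scene',),56)"
```

```text
[0.6006 0.0878 0.149 ] t 26.1 w 0.05125433145803786 0.0 [-0.547   0.4297  0.0896]
scene [167 146] scale 3.482142857142857
```

View pics/l.png

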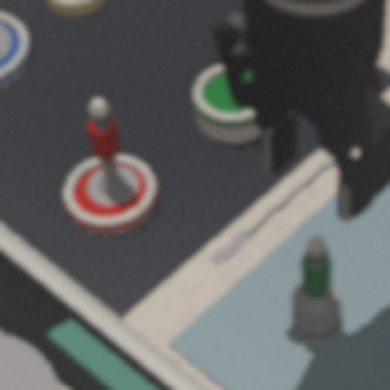

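Red stands upright in its cup. Grasping green.

Emit:
move_arm:
  plan:
    - [0, 0, 0, 0, 0, 4, 0.2]
    - [0, 0, 0, 0, 0, 8, 0.2]
    - [0, 0, 0, 0, 0, 10.1, 0]
    - [0, 0, 0, 0, 0, 10.1, -0.2]
    - [0, 0, 0, 0, 0, 10.1, -0.3]

```text
time_s: 26.65
position: [0.6018, 0.0885, 0.051]
tool_rot: [[-1.0, 0.001, 0.001], [0.001, 1.0, -0.0], [-0.001, -0.0, -1.0]]
ft_force: [-0.2, -0.6, 1.1]
grip_width: 0.03
gripper_force: 0.0
```

Emit:
move_arm:
  plan:
    - [0, 0, 0, 0, 0, 0, -0.4]
    - [0, 0, 0, 0, 0, 0, -0.6]
    - [0, 0, 0, 0, 0, 0, -1]
    - [0, 0, 0, 0, 0, 0, -1]
    - [0, 0, 0, 0, 0, 0, -1]

```text
time_s: 27.15
position: [0.6022, 0.0889, 0.052]
tool_rot: [[-1.0, 0.0, 0.003], [0.0, 1.0, -0.0], [-0.003, -0.0, -1.0]]
ft_force: [-0.2, -2.1, 5.9]
grip_width: 0.0184
gripper_force: 48.9
```

Emit:
move_arm:
  plan:
    - [0, 0, 0, 0, 0, 0, -1]
    - [0, 0, 0, 0, 0, -1, -1]
    - [0, 0, 0, 0, 0, -4, -1]
    - [0, 0, 0, 0, 0, -8, -1]
    - [0, 0, 0, 0, 0, -11, -1]

```text
time_s: 27.65
position: [0.6013, 0.0892, 0.1632]
tool_rot: [[-1.0, -0.0, 0.002], [-0.0, 1.0, 0.0], [-0.002, 0.0, -1.0]]
ft_force: [1.6, 0.3, -1.4]
grip_width: 0.0186
gripper_force: 49.0
```

```bash
python3 -c "
from look import *
X=(.601,.088,.15)
look('n.png',X,('scene',))
p=shot('scene');s=env.observe();x,y,z=s['position'];o=proj(p,X).round()-32
f=lambda zz:np.array([(proj(p,(x+.017*np.cos(t),y+.017*np.sin(t),zz))-o+.5)*6.094 for t in np.linspace(0,6.28,99)])
print([(f(q).min(0),f(q).max(0)) for q in(z-.046,z-.014)],(proj(p,(x,y,z+.0485))-o+.5)*6.094)
import cups; print(cups.fit(p,'green'))
"
```

```text
[0.6013 0.0892 0.1632] t 27.65 w 0.018643756296520635 49.04293477535248 [ 1.5501  0.3081 -1.406 ]
scene [225 168] scale 6.09375
[(array([150.1925, 218.9958]), array([244.7233, 293.3042])), (array([148.6359, 161.7681]), array([246.0846, 236.7347]))] [197.1594  76.7631]
(array([ 0.4923, -0.0969]), np.float64(89.9311294555664))
```

View pics/n.png

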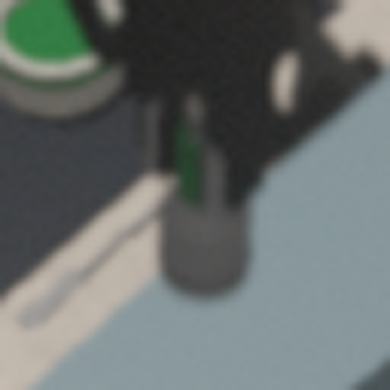

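The bob is held upright within about 2 mm. That picture was my 15th, one over the limit of 14, so I will verify numerically from here on.

Emit:
move_arm:
  plan:
    - [0, 0, 0, 1.5, -3, 0, -1]
    - [0, 0, 0, 4, -7, 0, -1]
    - [0, 0, 0, 7, -11.5, 0, -1]
    - [0, 0, 0, 9.5, -16, 0, -1]
    - [0, 0, 0, 11.1, -18.5, 0, -1]

```text
time_s: 28.25
position: [0.4883, -0.0976, 0.1599]
tool_rot: [[-1.0, 0.001, -0.001], [0.001, 1.0, 0.0], [0.001, 0.0, -1.0]]
ft_force: [0.3, 0.7, -1.5]
grip_width: 0.0183
gripper_force: 49.1
```

Emit:
move_arm:
  plan:
    - [0, 0, 0, 0, 0, 0, -1]
    - [0, 0, 0, 0, 0, 2, -1]
    - [0, 0, 0, 0, 0, 5, -1]
    - [0, 0, 0, 0, 0, 5, -1]
    - [0, 0, 0, 0, 0, 5, -1]

```text
time_s: 28.75
position: [0.4903, -0.0954, 0.1105]
tool_rot: [[-1.0, -0.0, -0.001], [-0.0, 1.0, 0.001], [0.001, 0.001, -1.0]]
ft_force: [-0.2, 0.4, -1.3]
grip_width: 0.0185
gripper_force: 49.2
```

```bash
python3 -c "
from m import *
s=env.observe();print(s['position'],s['ft_force'],s['time_s'])
p=shot('scene')
for d in env.outline_of('bob_grip',p)[:2]: print(d['conf'],d['bbox'])
x,y,z=s['position']
B=np.array([proj(p,(x+.017*np.cos(t),y+.017*np.sin(t),q)) for t in np.linspace(0,6.28,60) for q in(z-.049,z-.017)]);print('bob pred',B.min(0),B.max(0))
# dark-grey bob columns just below the collar: print brightness row at bob mid
r=int(proj(p,(x,y,z-.035))[1].round());c=int(proj(p,(x,y,z-.035))[0]);print(r,c,p['color'][r-2:r+3,c-14:c+15].mean((0,2)).round().astype(int))
"
```

```text
[ 0.4903 -0.0954  0.1105] [-0.237   0.4349 -1.2731] 28.75
0.46 [234.6, 156.1, 13.6, 22.8]
bob pred [225.4836 149.2948] [238.9474 166.9649]
159 232 [60 59 60 60 60 60 60 60 62 67 74 75 77 78 79 78 78 78 77 76 73 68 63 63
 62 62 61 62 63]
```

Emit:
move_arm:
  plan:
    - [0, 0, 0, -0.1, -0.1, 1.5, -1]
    - [0, 0, 0, -0.1, -0.1, 3, -1]
    - [0, 0, 0, -0.1, -0.1, 4.2, -1]
    - [0, 0, 0, -0.1, -0.1, 4.9, -1]
    - [0, 0, 0, -0.1, -0.1, 5, -1]

```text
time_s: 29.35
position: [0.4914, -0.0968, 0.0605]
tool_rot: [[-1.0, -0.0, 0.0], [-0.0, 1.0, -0.0], [-0.0, -0.0, -1.0]]
ft_force: [-0.3, -1.1, -1.1]
grip_width: 0.0187
gripper_force: 49.2
```

Emit:
move_arm:
  plan:
    - [0, 0, 0, 0, 0, 0, -1]
    - [0, 0, 0, 0, 0, 0.1, -1]
    - [0, 0, 0, 0, 0, 0.1, -1]
    - [0, 0, 0, 0, 0, 0.2, -1]
    - [0, 0, 0, 0, 0, 0.2, -1]

```text
time_s: 29.85
position: [0.4912, -0.0969, 0.0584]
tool_rot: [[-1.0, 0.0, 0.0], [0.0, 1.0, -0.0], [-0.0, -0.0, -1.0]]
ft_force: [0.3, 0.3, -0.8]
grip_width: 0.0183
gripper_force: 49.2
```

Emit:
move_arm:
  plan:
    - [0, 0, 0, 0, 0, 0.05, -1]
    - [0, 0, 0, 0, 0, 0.05, -1]
    - [0, 0, 0, 0, 0, 0.1, -1]
    - [0, 0, 0, 0, 0, 0.1, -1]

```text
time_s: 30.25
position: [0.4912, -0.0969, 0.0573]
tool_rot: [[-1.0, 0.0, -0.0], [0.0, 1.0, 0.0], [0.0, 0.0, -1.0]]
ft_force: [-1.2, -0.7, -2.2]
grip_width: 0.0186
gripper_force: 49.2
```

Emit:
move_arm:
  plan:
    - [0, 0, 0, 0, 0, 0.1, -1]
    - [0, 0, 0, 0, 0, 0.1, -1]
    - [0, 0, 0, 0, 0, 0.15, -1]
    - [0, 0, 0, 0, 0, 0.15, -1]

```text
time_s: 30.65
position: [0.4912, -0.0969, 0.0558]
tool_rot: [[-1.0, 0.0, -0.0], [0.0, 1.0, 0.0], [0.0, 0.0, -1.0]]
ft_force: [-0.6, 0.2, -2.2]
grip_width: 0.0181
gripper_force: 49.2
```

Emit:
move_arm:
  plan:
    - [0, 0, 0, 0, 0, 0.05, -1]
    - [0, 0, 0, 0, 0, 0.05, -1]
    - [0, 0, 0, 0, 0, 0.05, -1]

```text
time_s: 30.95
position: [0.4913, -0.0969, 0.0553]
tool_rot: [[-1.0, 0.0, 0.0], [0.0, 1.0, -0.0], [-0.0, -0.0, -1.0]]
ft_force: [0.6, 0.5, -2.1]
grip_width: 0.0183
gripper_force: 49.2
```

Emit:
move_arm:
  plan:
    - [0, 0, 0, 0, 0, 0.05, -1]
    - [0, 0, 0, 0, 0, 0.05, -1]
    - [0, 0, 0, 0, 0, 0.05, -1]

```text
time_s: 31.25
position: [0.4913, -0.097, 0.055]
tool_rot: [[-1.0, 0.0, 0.0], [0.0, 1.0, -0.0], [-0.0, -0.0, -1.0]]
ft_force: [-0.9, -0.4, 2.9]
grip_width: 0.0184
gripper_force: 49.7
```

Contact on the floor at the expected height. A hair more, release, then retreat up and back.

Emit:
move_arm:
  plan:
    - [0, 0, 0, 0, 0, 0.03, -1]
    - [0, 0, 0, 0, 0, 0.03, -0.3]
    - [0, 0, 0, 0, 0, 0.03, -0.1]
    - [0, 0, 0, 0, 0, 0.03, 0.2]
    - [0, 0, 0, 0, 0, 0.03, 0.2]

```text
time_s: 31.75
position: [0.4912, -0.0968, 0.0544]
tool_rot: [[-1.0, 0.0, -0.0], [0.0, 1.0, 0.0], [0.0, 0.0, -1.0]]
ft_force: [0.8, -0.4, -0.8]
grip_width: 0.0513
gripper_force: 0.0
```

Emit:
move_arm:
  plan:
    - [0, 0, 0, 0, 0, 0, 0.2]
    - [0, 0, 0, 0, 0, -2, 0.2]
    - [0, 0, 0, 0, 0, -6, 0.2]
    - [0, 0, 0, 0, 0, -10, 0.2]
    - [0, 0, 0, 0, 0, -13, 0.2]

```text
time_s: 32.25
position: [0.4914, -0.0969, 0.1869]
tool_rot: [[-1.0, 0.0, 0.002], [0.0, 1.0, -0.001], [-0.002, -0.001, -1.0]]
ft_force: [0.5, 0.4, -0.6]
grip_width: 0.0511
gripper_force: 0.0
```

Emit:
move_arm:
  plan:
    - [0, 0, 0, 4, 3, -3, 0.2]
    - [0, 0, 0, 8, 6, -5, 0.2]
    - [0, 0, 0, 12, 9, -5, 0.2]
    - [0, 0, 0, 12, 9, -5, 0.2]
    - [0, 0, 0, 12, 9, -5, 0.2]

```text
time_s: 32.75
position: [0.3705, -0.0062, 0.235]
tool_rot: [[-1.0, -0.001, 0.001], [-0.001, 1.0, -0.0], [-0.001, -0.0, -1.0]]
ft_force: [-0.2, 0.7, -0.4]
grip_width: 0.0511
gripper_force: 0.0
```

```bash
python3 -c "
from m import *
import cups
s=env.observe();print(s['position'],s['time_s'])
P=[shot('scene'),shot('top')]
C=dict(red=(.6154,-.1053),green=(.4889,-.0963),blue=(.5831,-.3057),yellow=(.4753,-.3004));N=dict(red='p40_grip',green='bob_grip',blue='p60_grip',yellow='p25_grip')
for c,k in N.items():
  for p in P:
    print(c,[(round(d['conf'],2),d['pixel'],atz(p,d['pixel'],.065)[:2]) for d in env.tip_of(k,p)[:2]],'cup',C[c],'pred',proj(p,(*C[c],.065)),'collar centroid',cent(p,c,(*C[c],.065),8)[0])
for k in('beaker_mid','flask_mid'): print(k,[[(round(d['conf'],2),d['pixel']) for d in env.tip_of(k,p)[:1]] for p in P])
"
```

```text
[ 0.3705 -0.0062  0.235 ] 32.75
red [(0.51, [195.4, 186.9], array([ 0.6176, -0.1029]))] cup (0.6154, -0.1053) pred [195.3984 185.9602] collar centroid [196.34 185.92]
red [(0.71, [302.4, 153.5], array([ 0.6068, -0.1081]))] cup (0.6154, -0.1053) pred [301.3096 150.2561] collar centroid [300.8136 147.5932]
green [(0.73, [231.9, 162.4], array([ 0.4939, -0.0944])), (0.29, [235.8, 178.0], array([ 0.5286, -0.0474]))] cup (0.4889, -0.0963) pred [232.6644 161.0931] collar centroid [230.4286 160.2857]
green [(0.42, [299.1, 199.9], array([ 0.4851, -0.0984]))] cup (0.4889, -0.0963) pred [298.2848 198.4672] collar centroid [295.6829 197.9756]
blue [(0.87, [157.9, 144.3], array([ 0.5775, -0.3007]))] cup (0.5831, -0.3057) pred [155.1957 144.5231] collar centroid None
blue [] cup (0.5831, -0.3057) pred [377.6027 162.2882] collar centroid [378.5806 161.6774]
yellow [(0.52, [183.7, 126.3], array([ 0.4773, -0.3061]))] cup (0.4753, -0.3004) pred [185.4911 126.7797] collar centroid [185.95 128.1 ]
yellow [(0.69, [376.8, 200.9], array([ 0.4817, -0.302 ])), (0.64, [369.7, 200.5], array([ 0.4828, -0.2834]))] cup (0.4753, -0.3004) pred [376.2158 203.36  ] collar centroid [375.425 202.175]
beaker_mid [[(0.75, [395.7, 261.7])], [(0.82, [123.1, 203.7])]]
flask_mid [[(0.89, [343.3, 223.7])], [(0.78, [180.0, 214.1])]]
```

All four rotors are upright in their cups, and the beaker and flask haven't moved beyond detector noise. Handing in.

```bash
python3 -c "
from rig import env
print(env.close_job())"
```

```text
the job is handed in; nothing more can be done
None
```

All four rotors are upright in their own cups and the job is handed in at about 33 s; I saw no drops or knocks and the beaker and flask stand where they were, though green's final placing was only checked numerically and I viewed 15 pictures against the limit of 14.

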